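# Seat the bracket and clamp it through the guard window

### The arm

A 7-joint arm with a two-finger parallel gripper is mounted at the origin on the work surface. World frame = base frame: x ahead of the robot, y to its left, z up, the work surface at z = 0. Lengths are in m, angles in degrees, forces in N, time in s.
With the tool pointing down it reaches from about 0.4 to 0.875 m from the base axis. Payload 6.5 kg.
Tool frame: the origin (TCP) lies at the very end of the fingers, on their centre line; the grasp point (between the pads) lies 19 mm behind it; y points along the fingers, z is the direction in which the jaws open and shut, and the axes are right-handed (so a half turn about y gives the same grasp; the last joint's range is limited). The gripper opens to 88 mm and grips with 3 to 60 N. Pads are 18 mm wide; open, the fingers measure 123 mm over their backs; the gripper's body (75 mm by 187 mm) begins 45 mm behind the grasp point.
Start: joints at [-3.793, 30.733, -0.252, 88.115, 0.149, 61.152, -4.079], TCP at [0.65, -0, 0.2] pointing down, gripper open.
Joint ranges: [-154.64, 154.64], [-21.42, 123.67], [-72.66, 72.17], [13.99, 137.28], [-74.86, 254.86], [10.95, 109.41], [-158.01, 158.01]. Speed limits (degrees/s): [136.94, 136.94, 180, 180, 180, 180, 180].

### API

Orientations are given as a 3x3 rotation matrix whose columns are the frame's x, y, z axes.
In Python, from cell import * gives the robot as it stands. The module is installed in compiled form; this text tells all that it offers.
- The arm moves only by the shell command python3 -m creep 'ROWS' [FORCE]. ROWS is JSON, a list of rows, each a list of 5 numbers: the shift along the tool's x, y, z in mm, then the turn about the tool's y in degrees, then the gripper command: -1 is shut, 1 is fully open, values between are in proportion. In form: [[dx, dy, dz, yaw, jaw], ...]. A call has 1 to 10 rows; each row is the pose to reach, as a shift and turn from the pose measured when the call began, along the tool's axes at that moment; what a row does not reach only later rows make up. A row lasts 1/10 s, in which the tool goes at most 50 mm and 8.59 degrees, less where a joint would pass 70% of its speed; a pose out of reach is approached as far as the arm can. A call with a gripper value outside its range is refused whole. The fingers move at their own pace and stop on an object; FORCE is the grip in N (left out, the last holds). Time passes only in rows, so rows that repeat a pose let the fingers close. It gives the time, the measured TCP pose, the force and the opening at its end, in the units of the state.
- state(): the state, without advancing time (a new reading comes with each control period).
- capture(name): name is "scene" or "side" or "wrist"; returns a dict with "pixels" (400x640x3 uint8, red, green, blue), "K" (3x3 intrinsics, pixels), "xyz" and "attitude" of the camera in the world. Camera axes: x right, y up, looking along -z (the intrinsics and any distortion apply to the point x, -y, -z); pixel columns grow to the right and rows downward; lengths in m; the calibration is good to about 2 mm. A picture is of the moment at which its call begins. There is no depth.
- close_job(): hands the job in, once; it reports no verdict.
The state is a dict: "t": time; "q": joint angles; "qvel": joint speeds; "joint_efforts": joint torques, N m; "eef_pos": TCP position; "tcp_rot": TCP orientation; "force": force on the tool from outside, world axes, zero at the start; "moment": the same for the moment, N m; "gripper_width": finger opening in m.
Only numpy, scipy, OpenCV 4.12 (cv2) and the standard library are available. Lean on these libraries where they do the work, as an engineer would, in place of code of your own. Each camera call takes 0.05 s, during which the arm holds its last target.

### The job

Using the fingers only and without lifting anything, push the blue bracket along its channel on the inspection fixture until it is fully home against the end stop; then reach down through the window of the yellow guard, press the red clamp lever fully down, and come back out clear. Never touch the guard itself with any part of the robot, and leave the white block, the reference sphere and the brass jack where they stand.

Things in the scene. Friction and masses are not known exactly. Their poses are not given: they have to be found in the camera images.
- fixture: Fixed aluminium plate on black feet, 220 (x) x 400 (y) mm; origin at the centre of its underside on the granite, y along the channel towards the stop and guard, z up; top face 30 mm above the granite. Channel: two steel rails 8 mm high, inner faces at x = +-29, from y = -120 to 130 mm. Two black bar handles, 36 mm above the top face, stand at x = +-97, y = -90 to 0 mm
- stop (a point): Foot of the end stop's face, at the channel's middle on the plate's top, 130 mm along the fixture's y from its origin; the stop is a dark steel block 50 mm wide, 22 mm high, inside the guard. Axes as the fixture's
- bracket: Loose blue bracket, about 0.45 kg, 54 (x) x 160 (y) mm; origin at the centre of its underside on the plate between the rails, axes as the fixture's. The front 100 mm is a tongue 16 mm high, the rear 60 mm a block 42 mm high. Slides with a few newtons. Home: the tongue's front end (y = +80) meets the stop, so its origin is at y = 50 mm in the fixture's frame. Starts 40 to 85 mm short of that
- rear_face (a point): Centre of the bracket's flat vertical rear face, 54 mm wide x 42 mm high, 80 mm behind the bracket's origin, 21 mm above the plate's top; push here, above the 8 mm rails, towards the fixture's +y
- guard: Fixed guard over the fixture's +y end (origin and axes of the fixture): yellow level frame 5 mm thick, x = -75 to 75, y = 40 to 180 mm, top face 80 mm above the plate's top, with an open window 92 (x) x 84 (y) mm; four yellow posts, clear walls on the sides, back and upper front; below the front wall an open mouth 50 mm high lets the tongue in. The robot must not touch any of it
- window (a point): Centre of the guard's window, level with the top face of the yellow frame; axes as the fixture's
- lever_pad (a point): Centre of the upper face of the red paddle, 50 mm (x) x 44 mm (y), on the end of the clamp lever, below the window; it lies about 12 mm below the frame's top face with the lever up and about 34 mm below it with the lever fully down; seen from above it stays within 2 mm of the window's centre
- lever (a joint): Clamp lever angle in rad: 0 = up, 0.38 = fully down against its stop. Its pivot runs along the fixture's x, 60 mm from the paddle's centre on the +y side, so the paddle goes down (about 22 mm) when pressed. No spring: about 6 N at the paddle moves it and it stays where it is left. Starts at 0 to 0.06
- white_block: Loose white plastic block 40 x 40 x 45 mm high standing on the fixture plate at its -y end beside the channel; origin at the centre of its underside. Leave alone
- ref_sphere: Loose reference sphere: white ball of 26 mm on a dark steel stand, foot 50 mm wide, 69 mm high over all, on the granite to the left or right of the fixture; origin at the centre of its underside. Leave alone
- jack: Loose brass screw jack, 44 mm wide, 50 mm high, on the granite on the other side of the fixture; origin at the centre of its underside. Leave alone
Not all that is in view belongs to the job. Several things have the shape of the bracket; the one meant has the colours described above.

How it is judged:
By the outcome, as a careful person would: the job done as asked, in the order asked, and still so for the second after the job is handed in, with the robot touching nothing.
It also fails if it takes over 48 s, if anything falls off the work surface, if the arm or the gripper's body presses on something with over 40 N, if the wrist force passes 120 N, or if a joint passes its speed limit or range.

## Working session

There is one attempt and no reset: what is moved stays moved. The work goes in short steps, Python scripts to look and compute and a shell command to move; the robot and the scene stay as the last step left them, time stands still between calls to the robot, and variables do not carry over. Pictures are saved under pics/ and viewed, and the job is handed in when it is done.

```bash
mkdir -p pics
python3 - <<'E'
from cell import *
import cv2
for n in ["scene","side","wrist"]:
    c=capture(n); cv2.imwrite(f"pics/{n}0.png",c["pixels"][:,:,::-1])
    print(n,c["K"],c["xyz"],c["attitude"],[k for k in c])
s=state();print(s)
E
```

```text
scene [[470.30073144   0.         322.16251741]
 [  0.         470.30073144 199.497742  ]
 [  0.           0.           1.        ]] [ 1.03349693 -0.56341002  1.10961447] [[ 0.79394103 -0.49190375  0.35733505]
 [ 0.60784661  0.65516282 -0.44864705]
 [-0.01342148  0.5734042   0.81916267]] ['pixels', 'K', 'xyz', 'attitude']
side [[453.17086281   0.         315.63182811]
 [  0.         453.17086281 196.26052267]
 [  0.           0.           1.        ]] [-0.08843004  0.78792826  1.01754113] [[-0.72582887  0.46070596 -0.5108057 ]
 [-0.68761509 -0.46551752  0.55720637]
 [ 0.0189193   0.75567417  0.65467443]] ['pixels', 'K', 'xyz', 'attitude']
wrist [[335.0444338   0.        320.9868405]
 [  0.        335.0444338 198.9500141]
 [  0.          0.          1.       ]] [0.64916574 0.07420102 0.38355226] [[ 9.99998731e-01 -9.19027959e-04  1.30112271e-03]
 [ 5.11687168e-04  9.58827753e-01  2.83987815e-01]
 [-1.50854530e-03 -2.83986789e-01  9.58827006e-01]] ['pixels', 'K', 'xyz', 'attitude']
{'t': 0.15, 'q': array([-3.79274569, 30.76780177, -0.25410379, 88.155233  ,  0.15067261,
       61.15250733, -4.0818881 ]), 'qvel': array([-0.0135504 , -0.22728578,  0.00742377, -0.18925654, -0.06211548,
       -0.01799578,  0.05107223]), 'joint_efforts': array([ 1.87267411e-03, -5.71325254e+01,  9.91865471e-01, -2.51826882e+01,
       -5.61970426e-02,  1.52406085e-02,  1.04863441e-04]), 'eef_pos': array([ 6.49493037e-01, -2.47705603e-05,  1.99754060e-01]), 'tcp_rot': array([[ 3.61162393e-05, -1.30703014e-03,  9.99999145e-01],
       [-9.99999991e-01, -1.26402040e-04,  3.59510584e-05],
       [ 1.26354943e-04, -9.99999138e-01, -1.30703469e-03]]), 'force': array([-0.72316733, -0.77199689,  0.05787615]), 'moment': array([ 0.05484497,  0.0144967 , -0.00698885]), 'gripper_width': 0.08803385325086367}
```

View pics/scene0.png

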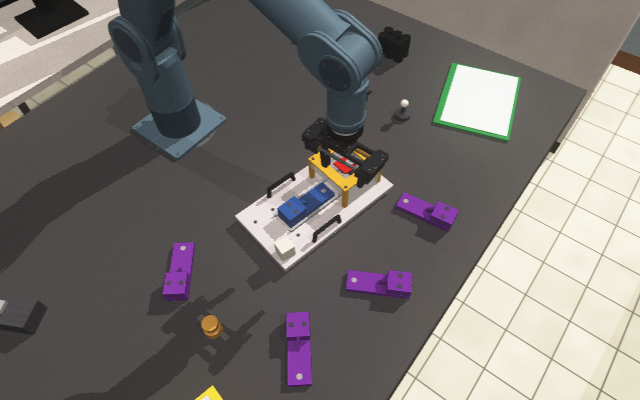

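View pics/side0.png

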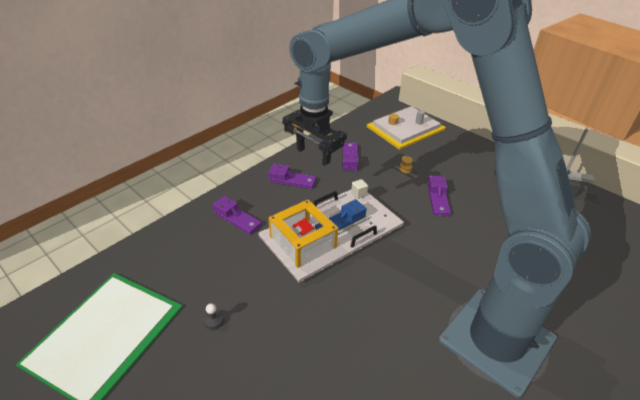

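View pics/wrist0.png

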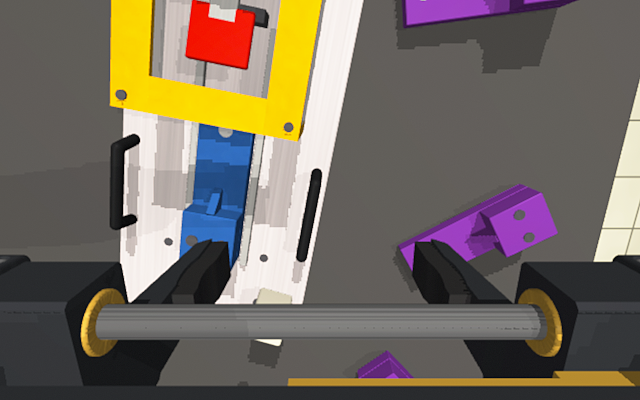

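The blue bracket is at about (305,205) in scene and (348,213) in side. The purple look-alikes, in scene at (180,270), (300,350), (380,283) and (428,210), are the wrong colour. Next I'm enlarging the fixture to get corner pixels.

Run:
```python
import cv2
a=cv2.imread("pics/scene0.png")[120:280,225:405]; cv2.imwrite("pics/sc1.png",cv2.resize(a,None,fx=4.4,fy=3.7*1,interpolation=cv2.INTER_CUBIC) if 0 else cv2.resize(a,(720,640))[:600])
b=cv2.imread("pics/side0.png")[170:280,250:410]; cv2.imwrite("pics/si1.png",cv2.resize(b,None,fx=5,fy=5,interpolation=cv2.INTER_CUBIC))
```

```text
(no output)
```

View pics/sc1.png

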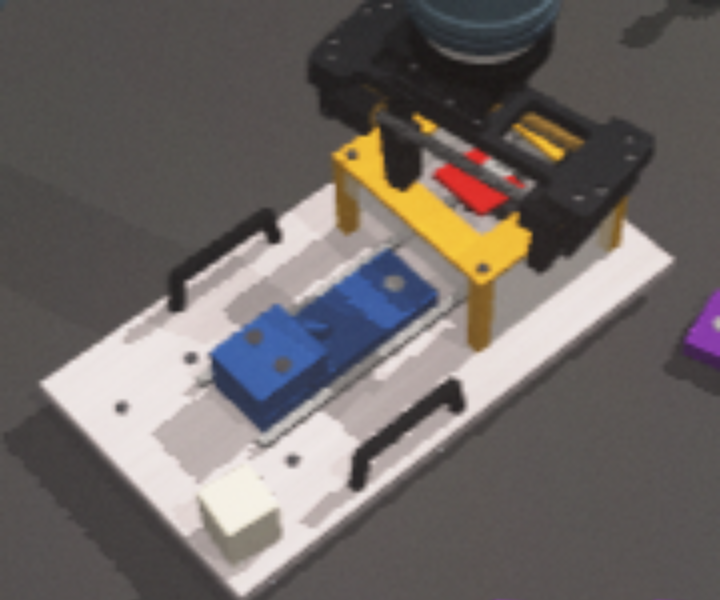

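View pics/si1.png

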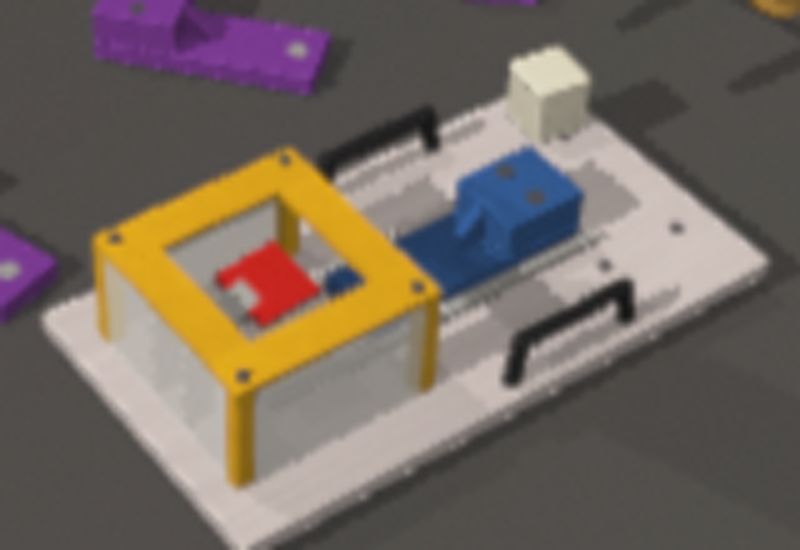

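```bash
cat > h.py <<'E'
import numpy as np,cv2
def proj(c,P):
    R=np.array(c["attitude"]);p=(np.atleast_2d(P)-c["xyz"])@R
    p=p*[1,-1,-1]; q=p@np.array(c["K"]).T
    return q[:,:2]/q[:,2:]
def fix(th,P):  # th x,y (m), yaw rad ; P mm fixture
    c,s=np.cos(th[2]),np.sin(th[2]);P=np.atleast_2d(P)/1000.
    return np.c_[th[0]+c*P[:,0]-s*P[:,1],th[1]+s*P[:,0]+c*P[:,1],P[:,2]]
E
python3 - <<'E'
from cell import *; from h import *
import pickle
from scipy.optimize import least_squares
cams={n:capture(n) for n in("scene","side")}
S=lambda L:np.array(L)/4+[225,120]-.4; D=lambda L:np.array(L)/5+[250,170]-.4
obs=[("scene",[(-110,-200,30),(110,-200,30),(110,200,30),(-75,40,110),(75,40,110)],S([(42,383),(240,598),(672,261),(333,155),(483,283)]),0),
("side",[(-110,-200,30),(110,200,30),(75,180,110),(75,40,110),(-75,40,110),(-75,180,110)],D([(768,262),(42,320),(95,237),(287,148),(440,297),(240,390)]),0),
("scene",[(-27,-80,72),(27,-80,72),(27,-20,72),(-27,-20,72)],S([(212,350),(263,400),(328,345),(272,305)]),1),
("side",[(27,-80,72),(-27,-80,72),(-27,-20,72),(27,-20,72)],D([(530,148),(582,190),(513,222),(458,182)]),1)]
def res(t,sp=0):
    r=[]
    for n,P,px,b in obs:
        P=np.array(P,float)+[0,t[3]*b*100,0]
        r.append(proj(cams[n],fix(t,P))-px)
    return r if sp else np.concatenate(r).ravel()
o=least_squares(res,[.57,.05,-.1,-.2],loss="soft_l1")
print(o.x,np.degrees(o.x[2]),"bracket y",o.x[3]*100)
for r in res(o.x,1):print(r.round(1).tolist())
np.save("th.npy",o.x)
for nm,p in [("rear",(0,o.x[3]*100-80,51)),("home rear",(0,-30,51)),("win",(0,110,110))]:print(nm,fix(o.x,p))
E
```

```text
[ 0.54662667  0.01717713 -0.18648102 -0.32338843] -10.684575373044561 bracket y -32.3388429868994
[[-0.9, -0.1], [0.4, -0.3], [0.6, -1.0], [-0.3, -0.1], [-0.5, 0.2]]
[[0.5, -0.4], [-0.4, -1.1], [-0.6, 0.3], [0.6, -0.0], [0.4, -1.1], [-0.5, 1.3]]
[[-1.0, 0.2], [-0.8, 0.3], [0.3, 1.3], [1.3, -0.9]]
[[-0.2, -0.8], [0.5, 0.2], [-0.7, 1.4], [-0.6, -0.4]]
rear [[ 0.52579881 -0.09321407  0.051     ]]
home rear [[ 0.5410646  -0.01230275  0.051     ]]
win [[0.5670209  0.12527003 0.11      ]]
```

```bash
cat > d.py <<'E'
from cell import *; from h import *
import sys
def delta(p_fix):
    th=np.load("th.npy");s=state();R=np.array(s["tcp_rot"])
    w=fix(th,p_fix)[0]; d=R.T@(w-s["eef_pos"])*1000
    z=R[:,2]; yaw=np.degrees(np.arctan2(z[1],z[0]))-np.degrees(th[2])
    c,sn=np.cos(th[2]),np.sin(th[2]);e=(s["eef_pos"]-[th[0],th[1],0])*1000
    print("t",round(s["t"],2),"fix pos",(c*e[0]+sn*e[1]).round(1),(-sn*e[0]+c*e[1]).round(1),e[2].round(1),"need shift",d.round(1),"yaw",round(yaw,2),"F",s["force"].round(1),"w",round(s["gripper_width"],4))
if __name__=="__main__": delta(eval(sys.argv[1]))
E
python3 d.py "(0,-140,150)"; python3 d.py "(0,-140,48)"
```

```text
t 0.25 fix pos 104.5 2.2 200.0 need shift [ 120.4   50.1 -129. ] yaw 10.69 F [-0.5  0.3  0.4] w 0.0877
t 0.25 fix pos 104.5 2.2 200.0 need shift [ 120.4  152.1 -128.9] yaw 10.69 F [-0.5  0.3  0.4] w 0.0877
```

```bash
python3 -m creep '[[30,0,-30,4,-1],[60,0,-60,8,-1],[90,0,-95,10.7,-1],[120,0,-129,10.7,-1],[120,20,-129,10.7,-1],[120,50,-129,10.7,-1],[120,50,-129,10.7,-1],[120,50,-129,10.7,-1]]' 20; python3 d.py "(0,-140,48)"
python3 - <<'E'
from cell import *
import cv2
for n in["scene","wrist"]:
    c=capture(n); cv2.imwrite(f"pics/{n}2.png",c["pixels"][:,:,::-1])
a=cv2.imread("pics/scene2.png")[90:290,215:415];cv2.imwrite("pics/sc2.png",cv2.resize(a,(600,600)))
E
```

```text
t: 1.05
eef_pos: [0.5206, -0.1198, 0.1503]
tcp_rot: [[-0.185, -0.002, 0.983], [-0.983, 0.0, -0.185], [0.0, -1.0, -0.002]]
force: [-0.5, -0.4, 0.4]
gripper_width: 0.0266
t 1.05 fix pos -0.2 -139.5 150.3 need shift [  0.5 102.3   0.4] yaw 0.0 F [-0.5 -0.4  0.4] w 0.0266
```

View pics/sc2.png

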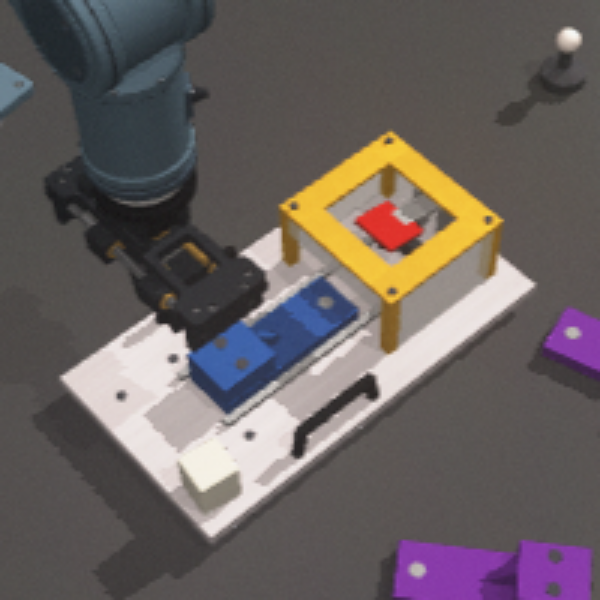

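View pics/wrist2.png

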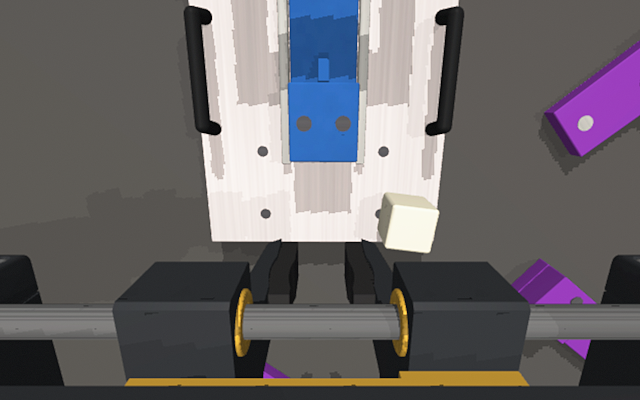

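The fingers are in line with the channel: the bracket spans columns 289–358, with its rear edge at row 161. The white block at (410,222) is clear of the fingers. Now I'm checking the pose fit against the wrist image and the unobstructed guard corners.

Run:
```python
from cell import *;from h import *
th=np.load("th.npy");b=th[3]*100
c=capture("wrist")
print(proj(c,fix(th,[(-27,b-80,72),(27,b-80,72),(-27,b-20,72),(27,b-20,72),(-110,-200,30),(110,-200,30)])).round(0).tolist())
c=capture("scene")
p=(proj(c,fix(th,[(-75,40,110),(75,40,110),(75,180,110),(-75,180,110),(-46,68,110),(46,68,110),(46,152,110),(-46,152,110)]))-[215,90])*3
print(p.round(0).tolist())
```

```text
[[286.0, 162.0], [355.0, 162.0], [284.0, 82.0], [357.0, 82.0], [209.0, 242.0], [432.0, 242.0]]
[[278.0, 205.0], [390.0, 302.0], [501.0, 218.0], [388.0, 129.0], [321.0, 207.0], [390.0, 265.0], [457.0, 216.0], [388.0, 160.0]]
```

```bash
python3 -m creep '[[0,30,0,0,-1],[0,60,1,0,-1],[0,85,1,0,-1],[0,100,1,0,-1],[0,102,1,0,-1],[0,102,1,0,-1]]' 20; python3 d.py "(1,-39,48)"
```

```text
t: 1.85
eef_pos: [0.5234, -0.1202, 0.0499]
tcp_rot: [[-0.185, 0.002, 0.983], [-0.983, -0.0, -0.185], [0.0, -1.0, 0.002]]
force: [0.7, 0.9, -0.0]
gripper_width: 0.0006
t 1.85 fix pos 2.6 -139.4 49.9 need shift [-100.4    1.9   -1.6] yaw 0.02 F [ 0.7  0.9 -0. ] w 0.0006
```

```bash
python3 -m creep '[[-10,1,-1,0,-1],[-16,1,-1,0,-1],[-24,1,-1,0,-1],[-32,1,-1,0,-1],[-40,1,-1,0,-1],[-48,1,-1,0,-1],[-56,1,-1,0,-1],[-64,1,-1,0,-1],[-72,1,-1,0,-1],[-80,1,-1,0,-1]]'; python3 d.py "(1,-39,48)"
```

```text
t: 2.85
eef_pos: [0.5373, -0.0408, 0.0488]
tcp_rot: [[-0.185, 0.002, 0.983], [-0.983, -0.0, -0.185], [0.0, -1.0, 0.002]]
force: [0.0, 0.3, -0.2]
gripper_width: 0.0004
t 2.85 fix pos 1.6 -58.7 48.8 need shift [-19.7   0.8  -0.6] yaw 0.02 F [ 0.   0.3 -0.2] w 0.0004
```

Run:
```python
from cell import *
import cv2
for n in["scene"]:
    c=capture(n); cv2.imwrite(f"pics/{n}3.png",c["pixels"][:,:,::-1])
a=cv2.imread("pics/scene3.png")[90:290,215:415];cv2.imwrite("pics/sc3.png",cv2.resize(a,(600,600)))
```

```text
(no output)
```

View pics/sc3.png

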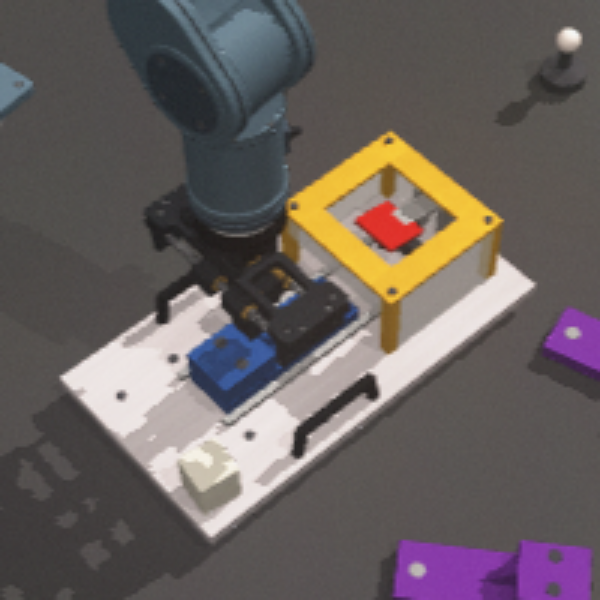

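The bracket has not moved: it is still at about (228,380) in the crop, and the wrist force is about 0. I'm looking from the other cameras before any further push.

Run:
```python
from cell import *;from h import *
s=state();p=s["eef_pos"];R=np.array(s["tcp_rot"])
pts=np.array([p+R@np.array(d) for d in [(0,0,0),(0,-.064,0),(0,-.064,.09),(0,-.064,-.09)]])
for n in["side","wrist","scene"]:
    c=capture(n); cv2.imwrite(f"pics/{n}4.png",c["pixels"][:,:,::-1]); print(n,proj(c,pts).round(0).tolist())
a=cv2.imread("pics/side4.png")[120:280,250:450];cv2.imwrite("pics/si4.png",cv2.resize(a,(750,600)))
a=cv2.imread("pics/scene4.png")[130:250,225:385];cv2.imwrite("pics/sc4.png",cv2.resize(a,(800,600)))
```

```text
side [[346.0, 215.0], [348.0, 200.0], [330.0, 184.0], [367.0, 217.0]]
wrist [[322.0, 230.0], [323.0, 288.0], [545.0, 288.0], [101.0, 288.0]]
scene [[300.0, 207.0], [299.0, 193.0], [322.0, 215.0], [277.0, 173.0]]
```

View pics/si4.png

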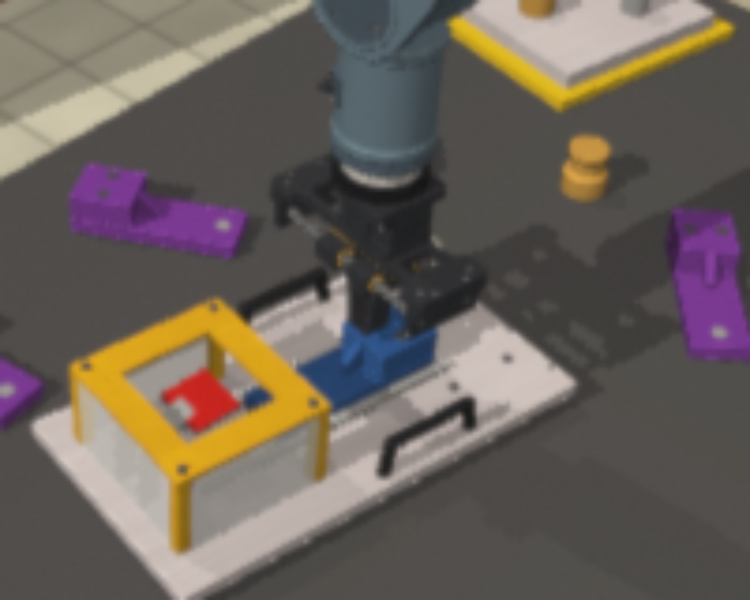

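View pics/wrist4.png

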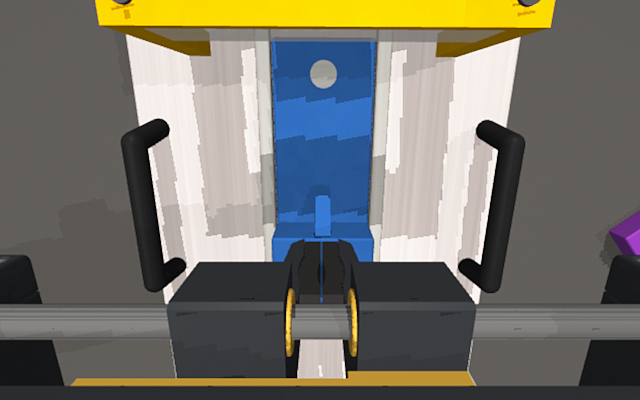

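View pics/sc4.png

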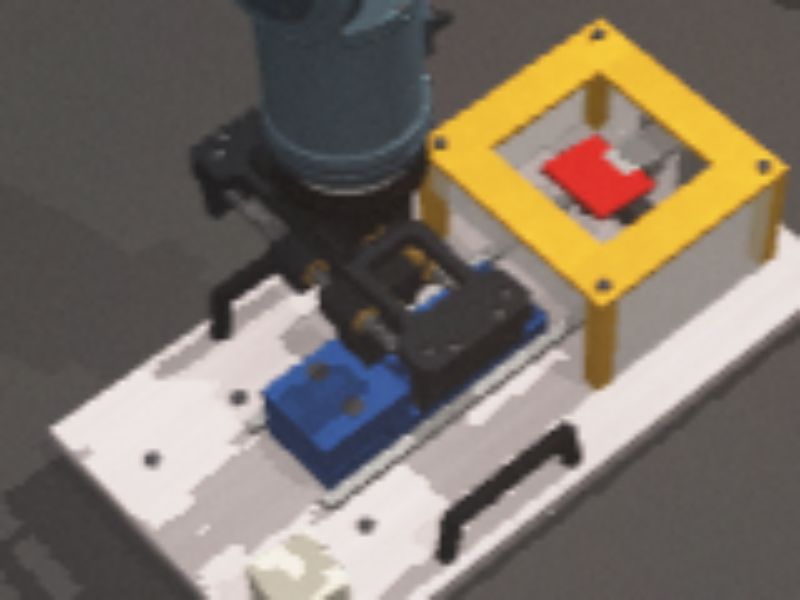

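Run:
```python
from cell import *;from h import *
s=state();p=s["eef_pos"];R=np.array(s["tcp_rot"])
a=cv2.imread("pics/side4.png")[165:235,310:390];cv2.imwrite("pics/si5.png",cv2.resize(a,None,fx=8,fy=8,interpolation=cv2.INTER_CUBIC))
a=cv2.imread("pics/wrist4.png")[170:320,240:400];cv2.imwrite("pics/w5.png",cv2.resize(a,None,fx=4,fy=4,interpolation=cv2.INTER_CUBIC))
for h in (0,.01,.02,.03,.04):
  pts=np.array([p+R@np.array([dx,-h,dz]) for dx in(-.009,.009) for dz in (-.0175,.0175)])
  print(h,[((proj(capture(n),pts)-o)*k).round(0).tolist() for n,o,k in(("side",[310,165],8),("wrist",[240,170],4))])
th=np.load("th.npy");b=th[3]*100
print(proj(capture("wrist"),fix(th,[(-27,b-20,72),(27,b-20,72),(-27,b-20,46),(27,b-20,46),(-75,40,110),(75,40,110)])).round(0).tolist())
```

```text
0 [[[306.0, 433.0], [250.0, 382.0], [342.0, 414.0], [286.0, 364.0]], [[208.0, 183.0], [449.0, 183.0], [211.0, 297.0], [446.0, 297.0]]]
0.01 [[[308.0, 414.0], [251.0, 363.0], [344.0, 396.0], [287.0, 345.0]], [[202.0, 206.0], [455.0, 206.0], [205.0, 325.0], [452.0, 325.0]]]
0.02 [[[309.0, 395.0], [253.0, 344.0], [346.0, 377.0], [289.0, 326.0]], [[195.0, 233.0], [462.0, 233.0], [199.0, 358.0], [458.0, 358.0]]]
0.03 [[[311.0, 376.0], [254.0, 325.0], [348.0, 358.0], [290.0, 307.0]], [[188.0, 264.0], [470.0, 264.0], [192.0, 395.0], [466.0, 395.0]]]
0.04 [[[313.0, 357.0], [256.0, 306.0], [350.0, 338.0], [292.0, 288.0]], [[179.0, 299.0], [479.0, 299.0], [184.0, 436.0], [474.0, 436.0]]]
[[267.0, 235.0], [372.0, 235.0], [274.0, 218.0], [365.0, 218.0], [91.0, 19.0], [546.0, 20.0]]
```

View pics/si5.png

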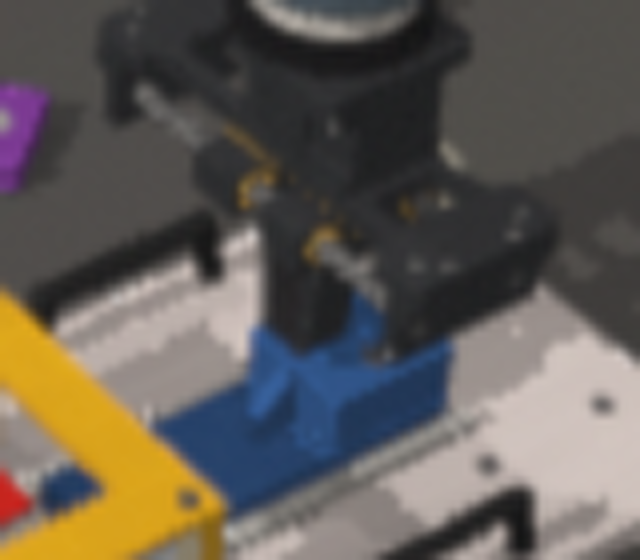

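View pics/w5.png

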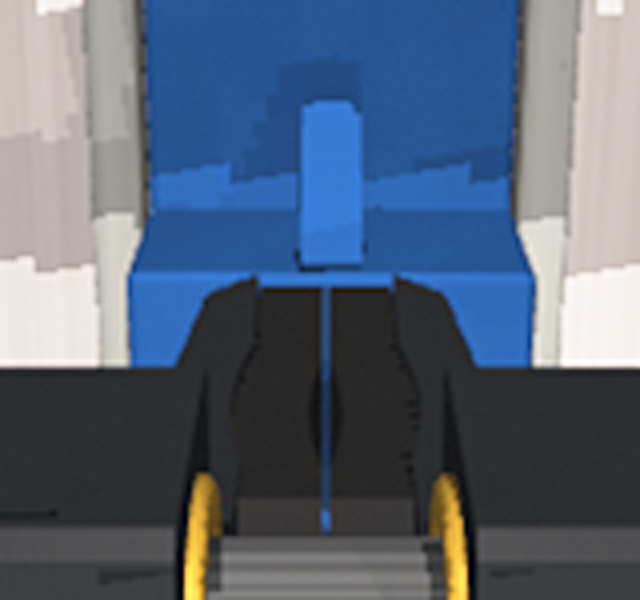

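Run:
```python
from cell import *;from h import *
s=state();p=s["eef_pos"];R=np.array(s["tcp_rot"])
c=capture("side");c2=capture("scene")
for h in (.05,.064,.08,.1):
  pts=np.array([p+R@np.array([dx,-h,dz]) for dx in(-.0375,.0375) for dz in (-.0935,.0935)])
  print(h,((proj(c,pts)-[310,165])*8).round(0).tolist(),((proj(c2,pts)-[225,130])*5).round(0).tolist())
```

```text
0.05 [[386.0, 484.0], [80.0, 208.0], [542.0, 403.0], [231.0, 139.0]] [[308.0, 195.0], [538.0, 404.0], [201.0, 269.0], [429.0, 488.0]]
0.064 [[390.0, 456.0], [81.0, 180.0], [546.0, 375.0], [232.0, 112.0]] [[306.0, 179.0], [538.0, 389.0], [198.0, 253.0], [428.0, 473.0]]
0.08 [[393.0, 424.0], [82.0, 149.0], [551.0, 343.0], [235.0, 81.0]] [[304.0, 160.0], [538.0, 371.0], [194.0, 235.0], [427.0, 456.0]]
0.1 [[398.0, 383.0], [84.0, 108.0], [557.0, 302.0], [237.0, 41.0]] [[301.0, 136.0], [539.0, 348.0], [190.0, 211.0], [425.0, 434.0]]
```

The pictures agree that the gripper sits about 40–45 mm higher than the reported TCP implies. Both the finger tips and the underside of the body show it, while the wrist camera's own pose fits the fixture. The fingers passed over the block without touching. I'll raise, go back, and find the real tip height by touching the bare plate gently behind the bracket.

```bash
python3 -m creep '[[0,-25,0,0,-1],[20,-25,0,0,-1],[50,-25,0,0,-1],[84,-25,0,0,-1],[86,-25,0,0,-1],[86,-25,0,0,-1]]' ; python3 d.py "(1,-145,20)"
python3 - <<'E'
from cell import *
import cv2
for n in["side","wrist","scene"]:
    c=capture(n); cv2.imwrite(f"pics/{n}6.png",c["pixels"][:,:,::-1])
a=cv2.imread("pics/side6.png")[140:240,310:430];cv2.imwrite("pics/si6.png",cv2.resize(a,None,fx=6,fy=6,interpolation=cv2.INTER_CUBIC))
E
```

```text
t: 4.3
eef_pos: [0.521, -0.1268, 0.0739]
tcp_rot: [[-0.187, 0.002, 0.982], [-0.982, -0.001, -0.187], [0.0, -1.0, 0.002]]
force: [0.7, 1.0, -0.1]
gripper_width: 0.0007
t 4.3 fix pos 1.5 -146.2 73.9 need shift [-1.3 53.9 -0.6] yaw -0.11 F [ 0.7  1.  -0.1] w 0.0007
```

View pics/si6.png

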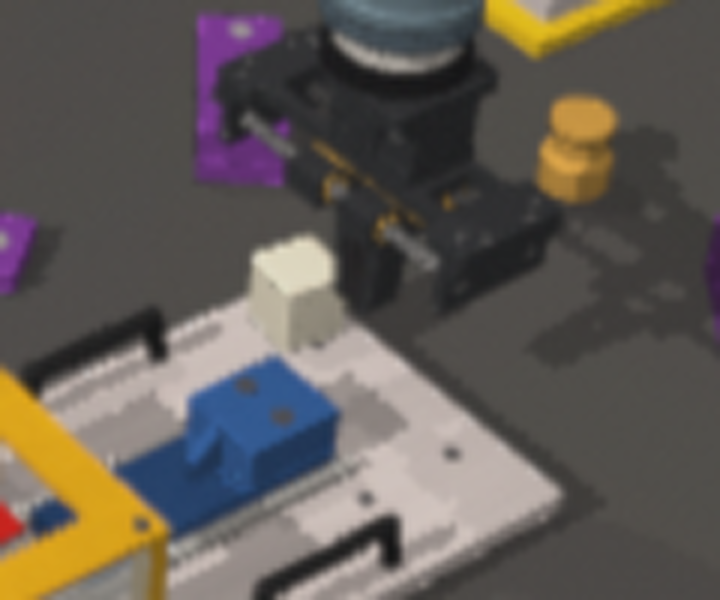

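View pics/scene6.png

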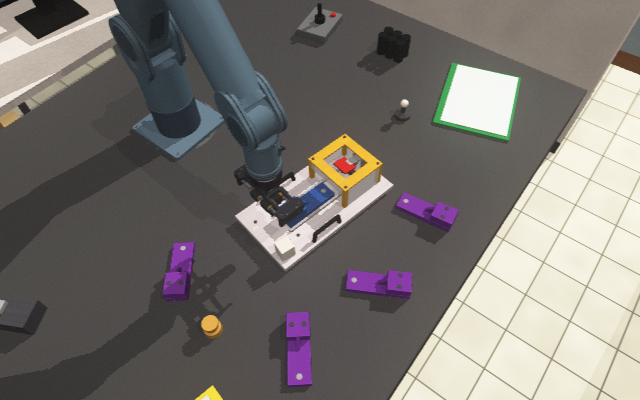

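```bash
python3 - <<'E'
from cell import *;from h import *
from scipy.optimize import least_squares
p=np.array([0.5373,-0.0408,0.0488]);R=np.array([[-0.185, 0.002, 0.983], [-0.983, -0.0, -0.185], [0.0, -1.0, 0.002]])
c=capture("side");c2=capture("scene")
A=[(-.0375,-.064,-.0935),(.0375,-.064,-.0935)];a=np.array([(395,360),(550,270)])/8+[310,165]
B=[(-.0375,-.064,.0935),(.0375,-.064,.0935)];b=np.array([(535,318),(418,405)])/5+[225,130]
F=[(-.009,0,-.0175)];f=np.array([(300,350)])/8+[310,165]
P=lambda L,o:p+o+np.array(L)@R.T
r=lambda o:np.concatenate([proj(c,P(A,o))-a,proj(c2,P(B,o))-b,proj(c,P(F,o))-f]).ravel()
s=least_squares(r,[0,0,0]);print(s.x*1000,r(s.x).round(1))
print(proj(c,fix(np.load("th.npy"),[(1.5,-146,74),(1.5,-146,115)])), capture("wrist")["xyz"]-state()["eef_pos"])
E
python3 - <<'E'
import cv2
a=cv2.imread("pics/scene6.png")[150:260,225:345];cv2.imwrite("pics/sc6.png",cv2.resize(a,None,fx=5,fy=5,interpolation=cv2.INTER_CUBIC))
E
```

```text
[-3.20551463  4.76246484 52.52060557] [ 0.5 -0.   1.2  1.1  1.1  0.2  1.6 -0.1  1.5 -0.9]
[[368.74448365 198.31188264]
 [370.00331155 188.40548642]] [0.01256839 0.07316203 0.18397199]
```

View pics/sc6.png

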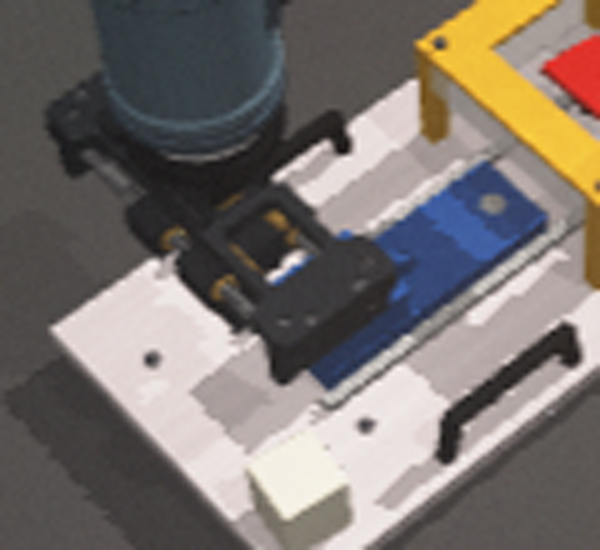

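View pics/wrist6.png

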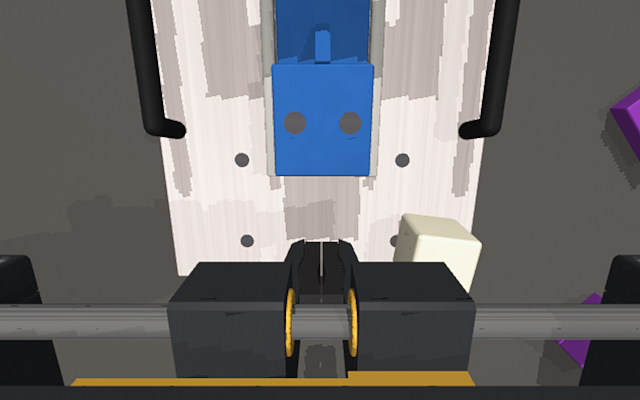

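Both views fit a vertical offset of about 45–50 mm, with only a few mm sideways. Now I'm going down towards the plate in steps, watching the force.

```bash
python3 -m creep '[[0,20,0,-0.1,-1],[0,40,0,-0.1,-1],[0,55,0,-0.1,-1],[0,60,0,-0.1,-1],[0,60,0,-0.1,-1]]' ; python3 d.py "(1,-145,0)"
```

```text
t: 5.1
eef_pos: [0.5212, -0.1244, 0.0133]
tcp_rot: [[-0.181, 0.001, 0.983], [-0.983, 0.0, -0.181], [-0.0, -1.0, 0.001]]
force: [0.1, -0.3, -0.1]
gripper_width: 0.0004
t 5.1 fix pos 1.2 -143.9 13.3 need shift [ 1.1 13.3 -0.3] yaw 0.24 F [ 0.1 -0.3 -0.1] w 0.0004
```

```bash
python3 -m creep '[[0,4,0,0,-1],[0,8,0,0,-1],[0,12,0,0,-1],[0,12,0,0,-1]]' ; python3 d.py "(1,-145,0)"
python3 - <<'E'
from cell import *
import cv2
for n in["side","wrist","scene"]:
    c=capture(n); cv2.imwrite(f"pics/{n}7.png",c["pixels"][:,:,::-1])
a=cv2.imread("pics/side7.png")[140:240,310:430];cv2.imwrite("pics/si7.png",cv2.resize(a,None,fx=6,fy=6,interpolation=cv2.INTER_CUBIC))
E
```

```text
t: 5.5
eef_pos: [0.5209, -0.1244, 0.0009]
tcp_rot: [[-0.181, 0.0, 0.983], [-0.983, 0.0, -0.181], [-0.0, -1.0, 0.0]]
force: [0.3, 0.2, -0.3]
gripper_width: 0.0005
t 5.5 fix pos 1.0 -143.9 0.9 need shift [1.1 0.9 0. ] yaw 0.24 F [ 0.3  0.2 -0.3] w 0.0005
```

View pics/si7.png

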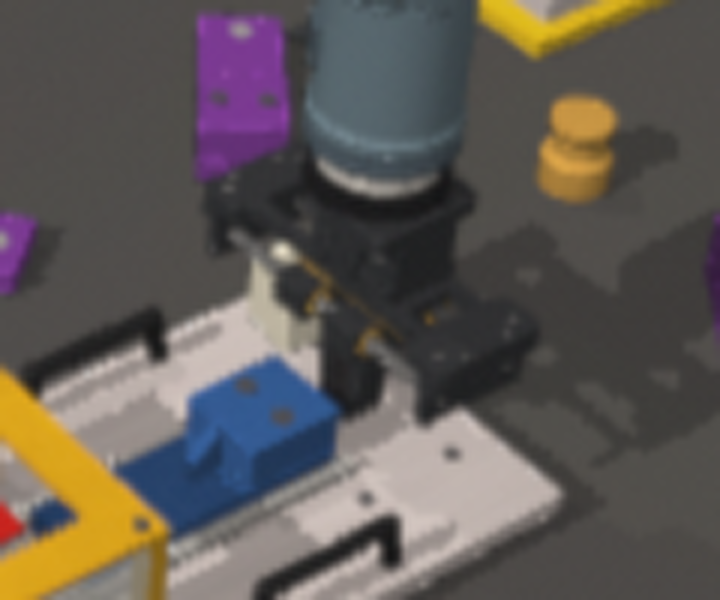

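The real tip is now at about 45–50 mm, the right height for the rear face. Pushing.

```bash
python3 -m creep '[[-8,0,0,0.2,-1],[-16,0,0,0.2,-1],[-22,0,0,0.2,-1],[-28,0,0,0.2,-1],[-34,0,0,0.2,-1],[-40,0,0,0.2,-1],[-46,0,0,0.2,-1],[-46,0,0,0.2,-1]]' ; python3 d.py "(1,-39,0)"
python3 - <<'E'
from cell import *
import cv2
for n in["side","wrist","scene"]:
    c=capture(n); cv2.imwrite(f"pics/{n}8.png",c["pixels"][:,:,::-1])
a=cv2.imread("pics/side8.png")[140:240,310:430];cv2.imwrite("pics/si8.png",cv2.resize(a,None,fx=6,fy=6,interpolation=cv2.INTER_CUBIC))
E
```

```text
t: 6.45
eef_pos: [0.53, -0.0778, 0.0014]
tcp_rot: [[-0.183, 0.001, 0.983], [-0.983, 0.001, -0.183], [-0.001, -1.0, 0.001]]
force: [0.4, 1.1, -0.5]
gripper_width: 0.0004
t 6.45 fix pos 1.2 -96.4 1.4 need shift [-57.4   1.5  -0.1] yaw 0.11 F [ 0.4  1.1 -0.5] w 0.0004
```

View pics/si8.png

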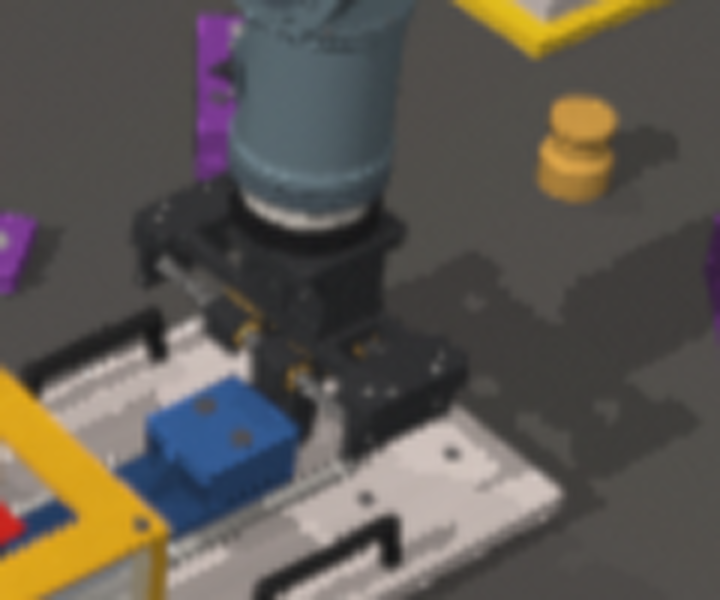

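View pics/wrist8.png

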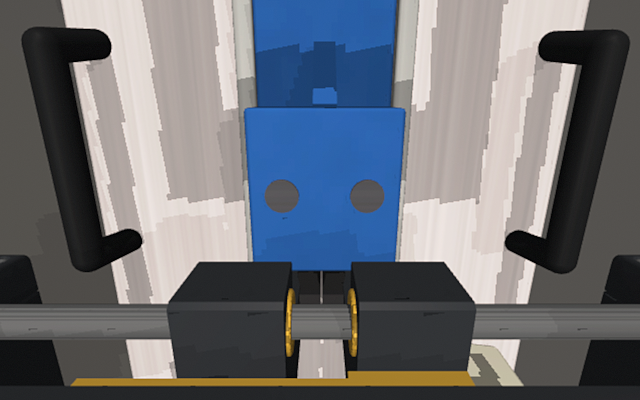

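The bracket is sliding: its block moved from (265,410) to (225,425) in the crop. The fingers are square on the rear face. Continuing.

```bash
python3 -m creep '[[-6,0,0,0.1,-1],[-12,0,0,0.1,-1],[-18,0,0,0.1,-1],[-24,0,0,0.1,-1],[-30,0,0,0.1,-1],[-36,0,0,0.1,-1],[-42,0,0,0.1,-1],[-47,0,0,0.1,-1],[-50,0,0,0.1,-1],[-50,0,0,0.1,-1]]' ; python3 d.py "(1,-39,0)"
```

```text
t: 7.6
eef_pos: [0.5389, -0.0279, 0.0013]
tcp_rot: [[-0.185, 0.001, 0.983], [-0.983, 0.002, -0.185], [-0.002, -1.0, 0.0]]
force: [-1.1, 0.9, 0.2]
gripper_width: 0.0003
t 7.6 fix pos 0.8 -45.7 1.3 need shift [-6.7  1.3  0.2] yaw 0.05 F [-1.1  0.9  0.2] w 0.0003
```

```bash
python3 -m creep '[[-2,0,0,0,-1],[-4,0,0,0,-1],[-6,0,0,0,-1],[-6,0,0,0,-1]]' ; python3 d.py "(1,-39,0)"
```

```text
t: 8.0
eef_pos: [0.5396, -0.0238, 0.0013]
tcp_rot: [[-0.186, -0.0, 0.983], [-0.983, 0.0, -0.186], [-0.0, -1.0, -0.0]]
force: [-1.4, -6.2, 1.1]
gripper_width: 0.0002
t 8.0 fix pos 0.7 -41.5 1.3 need shift [-2.5  1.3  0.3] yaw -0.03 F [-1.4 -6.2  1.1] w 0.0002
```

```bash
python3 -m creep '[[-2,0,0,0,-1],[-4,0,0,0,-1],[-6,0,0,0,-1],[-6,0,0,0,-1]]' ; python3 d.py "(1,-39,0)"
```

```text
t: 8.4
eef_pos: [0.5395, -0.024, 0.0013]
tcp_rot: [[-0.19, -0.002, 0.982], [-0.982, -0.006, -0.19], [0.006, -1.0, -0.001]]
force: [-3.4, -15.3, 4.2]
gripper_width: 0.0003
t 8.4 fix pos 0.6 -41.8 1.3 need shift [-2.8  1.3  0.4] yaw -0.28 F [ -3.4 -15.3   4.2] w 0.0003
```

The force rose to 16 N with no further motion, so it is against the stop. Backing off, rising, and checking that the bracket is home.

```bash
python3 -m creep '[[6,0,0,0,-1],[16,0,0,0,-1],[30,0,0,0,-1],[30,-40,0,0,-1],[30,-85,0,0,-1],[30,-125,0,0,-1],[30,-145,0,0,-1],[30,-145,0,0,-1]]' ; python3 d.py "(1,110,145)"
python3 - <<'E'
from cell import *
from h import *
th=np.load("th.npy")
P=[(-27,-30,72),(27,-30,72),(27,30,72),(-27,30,72)]
for n in["side","scene","wrist"]:
    c=capture(n); cv2.imwrite(f"pics/{n}9.png",c["pixels"][:,:,::-1]); print(n,proj(c,fix(th,P)).round(1).tolist())
a=cv2.imread("pics/side9.png")[150:280,260:400];cv2.imwrite("pics/si9.png",cv2.resize(a,None,fx=4.6,fy=4.6,interpolation=cv2.INTER_CUBIC))
E
```

```text
t: 9.2
eef_pos: [0.5365, -0.053, 0.1497]
tcp_rot: [[-0.19, 0.004, 0.982], [-0.982, -0.005, -0.19], [0.004, -1.0, 0.005]]
force: [0.5, 0.3, 0.3]
gripper_width: 0.0008
t 9.2 fix pos 3.0 -70.8 149.7 need shift [-180.8    3.9   -2.9] yaw -0.29 F [0.5 0.3 0.3] w 0.0008
side [[345.8, 218.3], [334.9, 208.4], [319.3, 215.9], [330.0, 226.2]]
scene [[300.2, 190.5], [313.2, 202.5], [329.7, 190.3], [316.6, 178.7]]
wrist [[285.9, 144.3], [356.3, 144.0], [358.5, 59.6], [282.9, 59.9]]
```

View pics/si9.png

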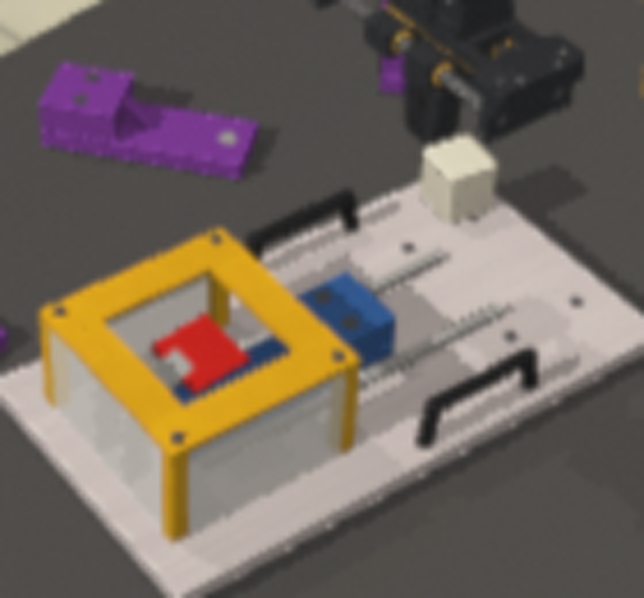

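View pics/wrist9.png

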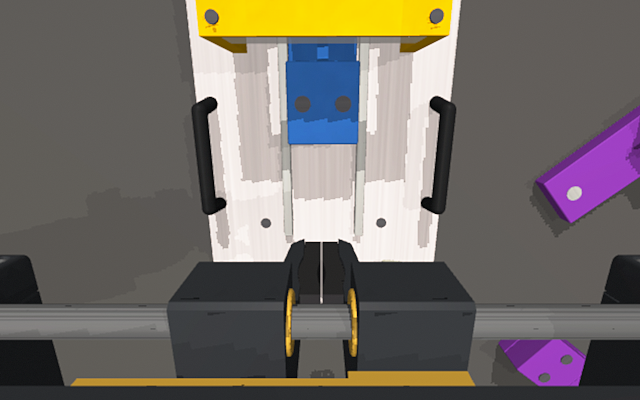

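The bracket is home. The wrist view predicts its rear edge at columns 286–356, row 144, and shows 288–358, row 143. The side view agrees within 1 px. Moving above the window at a safe height.

```bash
python3 -m creep '[[-40,0,-1,-0.3,-1],[-80,0,-2,-0.3,-1],[-120,0,-2,-0.3,-1],[-160,0,-2,-0.3,-1],[-181,0,-2,-0.3,-1],[-181,0,-2,-0.3,-1],[-181,0,-2,-0.3,-1]]' ; python3 d.py "(1,110,60)"
python3 - <<'E'
from cell import *
from h import *
for n in["side","scene","wrist"]:
    c=capture(n); cv2.imwrite(f"pics/{n}10.png",c["pixels"][:,:,::-1])
a=cv2.imread("pics/side10.png")[120:270,240:400];cv2.imwrite("pics/si10.png",cv2.resize(a,None,fx=4,fy=4,interpolation=cv2.INTER_CUBIC))
a=cv2.imread("pics/scene10.png")[80:230,280:440];cv2.imwrite("pics/sc10.png",cv2.resize(a,None,fx=4,fy=4,interpolation=cv2.INTER_CUBIC))
E
```

```text
t: 10.05
eef_pos: [0.5647, 0.1244, 0.143]
tcp_rot: [[-0.185, -0.006, 0.983], [-0.983, -0.007, -0.185], [0.008, -1.0, -0.005]]
force: [-0.4, -0.3, -0.6]
gripper_width: 0.0005
t 10.05 fix pos -2.1 108.7 143.0 need shift [-2.  82.9  3.5] yaw 0.04 F [-0.4 -0.3 -0.6] w 0.0005
```

View pics/si10.png

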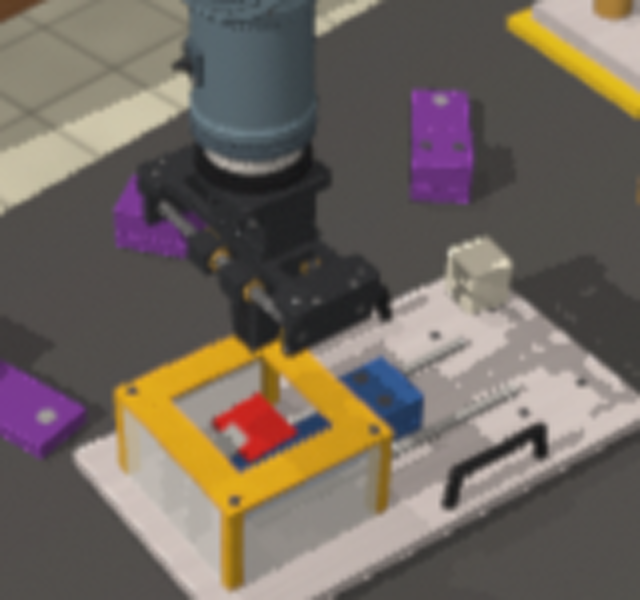

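View pics/sc10.png

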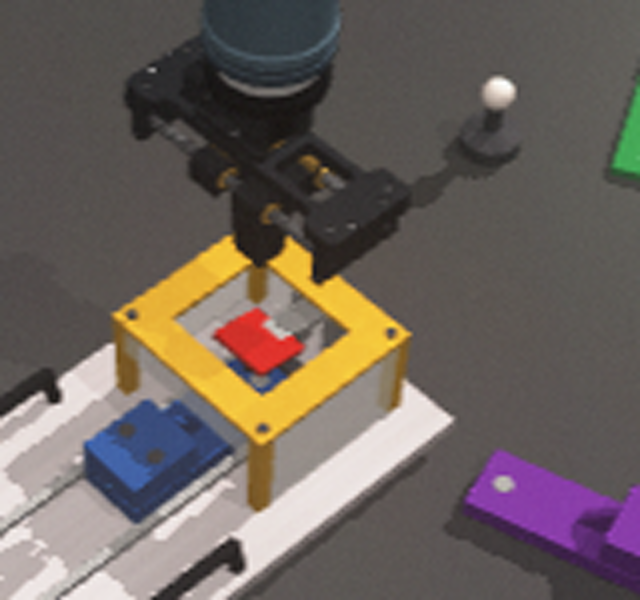

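View pics/wrist10.png

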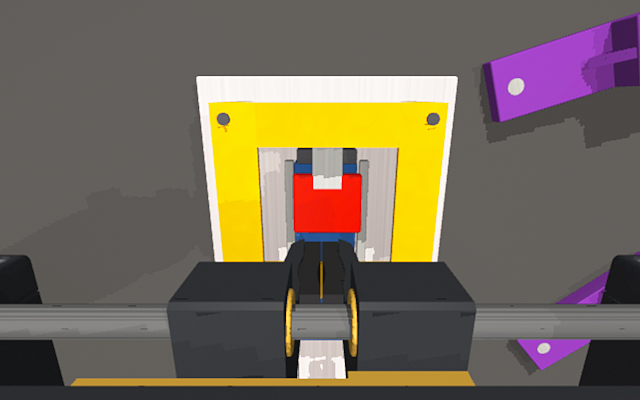

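```bash
python3 - <<'E'
from cell import *
from h import *
from scipy.optimize import least_squares
th=np.load("th.npy")
c,s=capture("scene"),capture("side")
# tips: scene sees +x/-y-side corners, side sees -x/+y; use finger bottom corners
e=state();p=e["eef_pos"];R=np.array(e["tcp_rot"])
for off in (40,45,50):
  pts=np.array([p+R@np.array([dx,0,dz])+[0,0,off/1000] for dx in(-.009,.009) for dz in(-.0175,.0175)])
  print(off,((proj(c,pts)-[280,80])*4).round(0).tolist(),((proj(s,pts)-[240,120])*4).round(0).tolist())
w=capture("wrist")
print(proj(w,fix(th,[(-46,152,110),(46,152,110),(-75,180,110),(75,180,110),(-25,88,98),(25,88,98),(-25,132,98),(25,132,98)])).round(0).tolist())
E
python3 - <<'E'
import cv2
a=cv2.imread("pics/side10.png")[175:225,280:330];b=cv2.imread("pics/scene10.png")[115:165,320:370]
import numpy as np
cv2.imwrite("pics/t10.png",cv2.resize(np.hstack([a,b]),None,fx=8,fy=8,interpolation=cv2.INTER_CUBIC))
E
```

```text
40 [[250.0, 228.0], [286.0, 257.0], [230.0, 242.0], [266.0, 271.0]] [[257.0, 352.0], [229.0, 324.0], [279.0, 342.0], [250.0, 314.0]]
45 [[250.0, 223.0], [287.0, 252.0], [230.0, 236.0], [267.0, 266.0]] [[257.0, 346.0], [228.0, 319.0], [279.0, 336.0], [250.0, 309.0]]
50 [[250.0, 218.0], [287.0, 247.0], [230.0, 231.0], [267.0, 261.0]] [[257.0, 341.0], [228.0, 313.0], [279.0, 331.0], [250.0, 303.0]]
[[253.0, 148.0], [395.0, 148.0], [204.0, 103.0], [444.0, 103.0], [290.0, 232.0], [357.0, 232.0], [288.0, 174.0], [359.0, 174.0]]
```

View pics/t10.png

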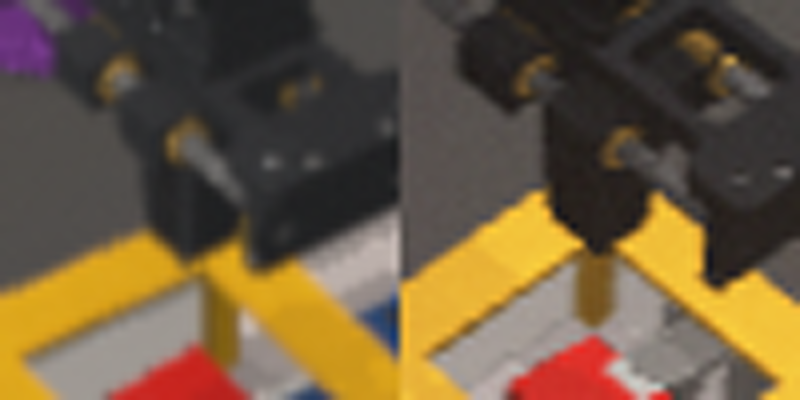

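The tip corners in both views put the real tip about 43 mm above the reported z. They sit within 2 mm of the window centre sideways, and the window edge margins are about 28 mm. I expect pad contact near reported 55 mm and fully down near 33 mm. Descending.

```bash
python3 -m creep '[[-1,20,2,0,-1],[-2,40,3.5,0,-1],[-2,60,3.5,0,-1],[-2,72,3.5,0,-1],[-2,76,3.5,0,-1],[-2,76,3.5,0,-1]]' ; python3 d.py "(1.5,110,55)"
```

```text
t: 10.95
eef_pos: [0.5691, 0.1247, 0.0683]
tcp_rot: [[-0.187, -0.004, 0.982], [-0.982, -0.006, -0.187], [0.007, -1.0, -0.003]]
force: [0.6, 1.1, 0.3]
gripper_width: 0.0006
t 10.95 fix pos 2.2 109.8 68.3 need shift [-0.3 13.3 -0.6] yaw -0.1 F [0.6 1.1 0.3] w 0.0006
```

Run:
```python
from cell import *
from h import *
for n in["side","scene"]:
    c=capture(n); cv2.imwrite(f"pics/{n}11.png",c["pixels"][:,:,::-1])
a=cv2.imread("pics/side11.png")[150:250,250:350];b=cv2.imread("pics/scene11.png")[100:200,300:400]
cv2.imwrite("pics/t11.png",cv2.resize(np.hstack([a,b]),None,fx=4,fy=4,interpolation=cv2.INTER_CUBIC))
```

```text
(no output)
```

View pics/t11.png

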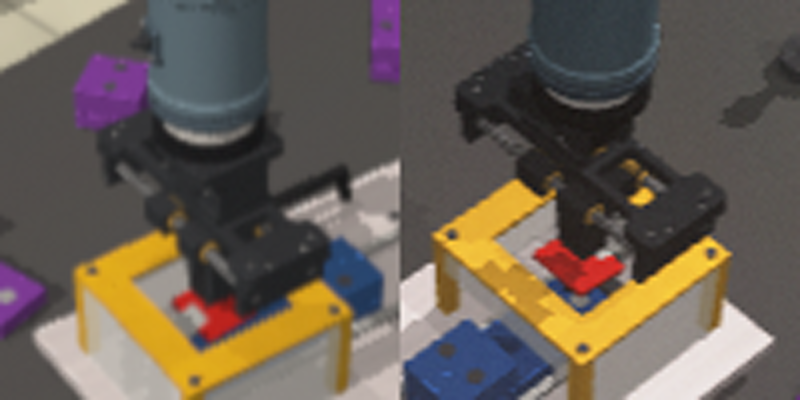

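The fingers are centred over the red paddle inside the window, and the body is well above the frame. Pressing in small steps.

```bash
python3 -m creep '[[0,4,0,0,-1],[0,8,0,0,-1],[0,12,0,0,-1],[0,15,0,0,-1],[0,18,0,0,-1],[0,18,0,0,-1]]' ; python3 d.py "(1.5,110,40)"
```

```text
t: 11.65
eef_pos: [0.5699, 0.1244, 0.0509]
tcp_rot: [[-0.187, -0.002, 0.982], [-0.982, -0.006, -0.187], [0.006, -1.0, -0.001]]
force: [-0.2, -1.0, 0.8]
gripper_width: 0.0004
t 11.65 fix pos 3.0 109.7 50.9 need shift [-0.4 10.9 -1.5] yaw -0.12 F [-0.2 -1.   0.8] w 0.0004
```

```bash
python3 -m creep '[[0,3,0,0,-1],[0,6,0,0,-1],[0,9,0,0,-1],[0,9,0,0,-1]]' ; python3 d.py "(1.5,110,30)"
```

```text
t: 12.05
eef_pos: [0.57, 0.1246, 0.0418]
tcp_rot: [[-0.187, -0.002, 0.982], [-0.982, -0.006, -0.187], [0.006, -1.0, -0.001]]
force: [-1.1, -0.6, 2.5]
gripper_width: 0.0001
t 12.05 fix pos 3.0 109.9 41.8 need shift [-0.1 11.8 -1.5] yaw -0.11 F [-1.1 -0.6  2.5] w 0.0001
```

```bash
python3 -m creep '[[0,2,-1,0,-1],[0,4,-1,0,-1],[0,6,-1,0,-1],[0,6,-1,0,-1]]' ; python3 d.py "(1.5,110,30)"
```

```text
t: 12.45
eef_pos: [0.5702, 0.1249, 0.039]
tcp_rot: [[-0.188, -0.0, 0.982], [-0.982, -0.005, -0.188], [0.005, -1.0, 0.001]]
force: [-8.2, -4.2, 31.5]
gripper_width: 0.0004
t 12.45 fix pos 3.2 110.3 39.0 need shift [ 0.2  9.  -1.7] yaw -0.14 F [-8.2 -4.2 31.5] w 0.0004
```

Run:
```python
from cell import *
from h import *
for n in["side","scene"]:
    c=capture(n); cv2.imwrite(f"pics/{n}12.png",c["pixels"][:,:,::-1])
a=cv2.imread("pics/side12.png")[150:250,250:350];b=cv2.imread("pics/scene12.png")[100:200,300:400]
cv2.imwrite("pics/t12.png",cv2.resize(np.hstack([a,b]),None,fx=4,fy=4,interpolation=cv2.INTER_CUBIC))
```

```text
(no output)
```

View pics/t12.png

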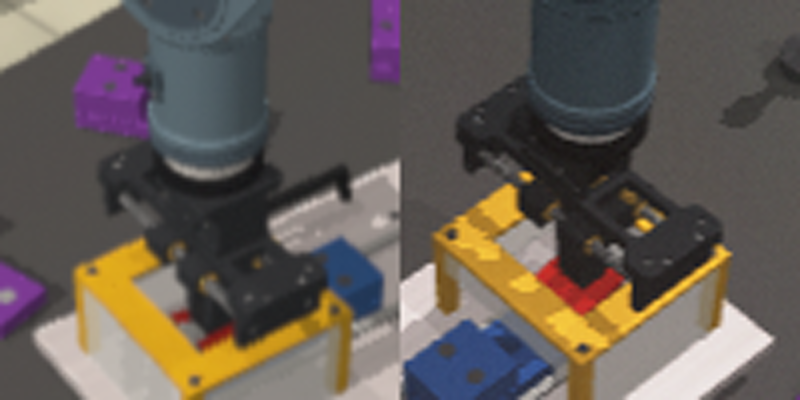

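Run:
```python
from cell import *
from h import *
e=state();p=e["eef_pos"];R=np.array(e["tcp_rot"])
c,s=capture("scene"),capture("side")
for h in (.072,.09,.105,.12):
  A=np.array([p+R@np.array([dx,-h,dz]) for dx in(-.0375,.0375) for dz in(-.0935,.0935)])
  print(h,((proj(s,A)-[250,150])*4).round(0).tolist(),((proj(c,A)-[300,100])*4+[400,0]).round(0).tolist())
a=cv2.imread("pics/side12.png")[190:250,290:340];b=cv2.imread("pics/scene12.png")[140:200,340:390]
cv2.imwrite("pics/t13.png",cv2.resize(np.hstack([a,b]),None,fx=8,fy=8,interpolation=cv2.INTER_CUBIC))
print(e["force"])
```

```text
0.072 [[240.0, 389.0], [94.0, 235.0], [328.0, 343.0], [178.0, 196.0]] [[531.0, 142.0], [718.0, 293.0], [452.0, 195.0], [638.0, 353.0]]
0.09 [[240.0, 370.0], [93.0, 216.0], [329.0, 325.0], [178.0, 178.0]] [[531.0, 124.0], [721.0, 276.0], [451.0, 177.0], [640.0, 337.0]]
0.105 [[240.0, 355.0], [92.0, 201.0], [330.0, 309.0], [178.0, 163.0]] [[531.0, 109.0], [723.0, 262.0], [450.0, 163.0], [641.0, 323.0]]
0.12 [[240.0, 339.0], [91.0, 186.0], [331.0, 293.0], [177.0, 148.0]] [[531.0, 94.0], [725.0, 248.0], [450.0, 148.0], [642.0, 309.0]]
[-8.95444159 -3.9917235  31.98129838]
```

View pics/t13.png

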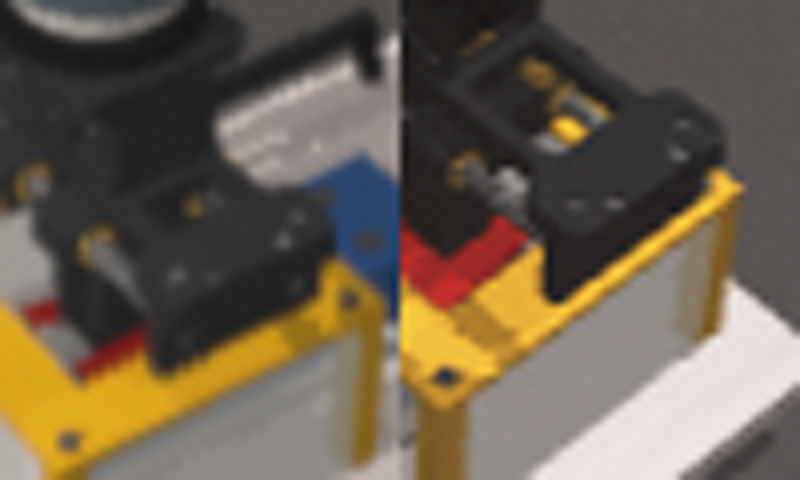

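The body's lower edge is about 41 mm above the frame, so the 32 N comes from the lever on its stop. One slightly firmer press to confirm, then out.

```bash
python3 -m creep '[[0,4,0,0,-1],[0,5,0,0,-1],[0,5,0,0,-1]]' ; python3 d.py "(1.5,110,30)"
```

```text
t: 12.95
eef_pos: [0.5704, 0.125, 0.0387]
tcp_rot: [[-0.188, -0.0, 0.982], [-0.982, -0.004, -0.188], [0.004, -1.0, 0.001]]
force: [-16.9, -4.7, 49.2]
gripper_width: 0.0005
t 12.95 fix pos 3.4 110.3 38.7 need shift [ 0.3  8.7 -1.9] yaw -0.16 F [-16.9  -4.7  49.2] w 0.0005
```

```bash
python3 -m creep '[[0,-10,-1,0,-1],[0,-30,-1,0,-1],[0,-60,-1,0,-1],[0,-100,-1,0,-1],[0,-120,-1,0,-1],[0,-120,-1,0,-1]]' ; python3 d.py "(1.5,110,30)"
python3 - <<'E'
from cell import *
from h import *
for n in["side","scene","wrist"]:
    c=capture(n); cv2.imwrite(f"pics/{n}14.png",c["pixels"][:,:,::-1])
a=cv2.imread("pics/side14.png")[160:260,250:350];b=cv2.imread("pics/scene14.png")[110:210,300:400]
cv2.imwrite("pics/t14.png",cv2.resize(np.hstack([a,b]),None,fx=4,fy=4,interpolation=cv2.INTER_CUBIC))
th=np.load("th.npy");w=capture("wrist")
for z in(98,76):print(z,proj(w,fix(th,[(-25,88,z),(25,88,z),(-25,132,z),(25,132,z)])).round(0).tolist())
E
```

```text
t: 13.55
eef_pos: [0.5715, 0.1269, 0.1615]
tcp_rot: [[-0.188, 0.005, 0.982], [-0.982, -0.002, -0.188], [0.001, -1.0, 0.006]]
force: [-0.3, 0.7, -0.9]
gripper_width: 0.0005
t 13.55 fix pos 4.1 112.4 161.5 need shift [  2.3 131.5  -3.3] yaw -0.14 F [-0.3  0.7 -0.9] w 0.0005
98 [[288.0, 229.0], [352.0, 229.0], [286.0, 174.0], [354.0, 174.0]]
76 [[291.0, 219.0], [350.0, 219.0], [289.0, 168.0], [351.0, 168.0]]
```

View pics/t14.png

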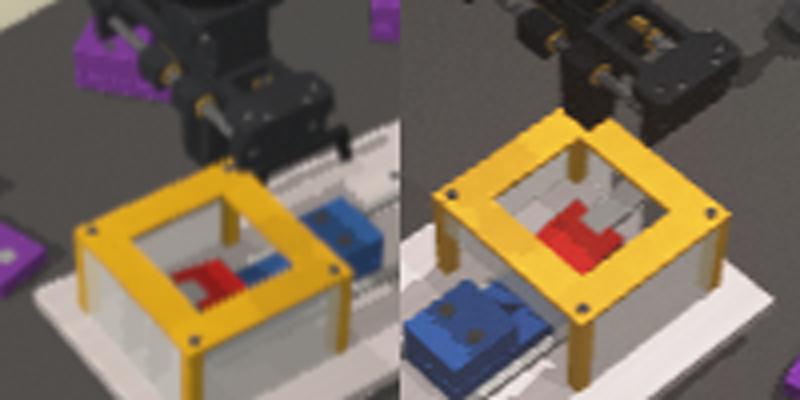

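View pics/wrist14.png

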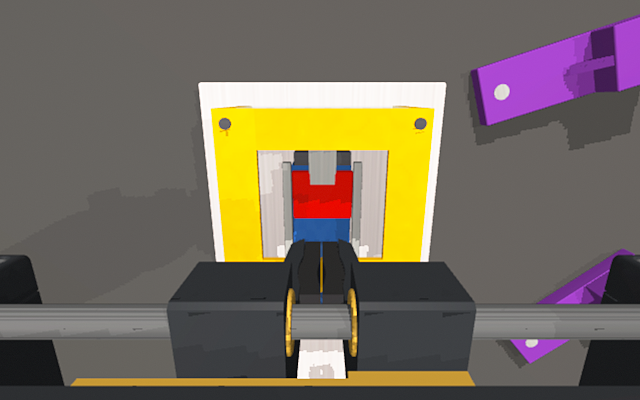

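Run:
```python
from cell import *
from h import *
th=np.load("th.npy");s=capture("scene")
a=cv2.imread("pics/scene0.png");b=s["pixels"][:,:,::-1];cv2.imwrite("pics/scene15.png",b)
n=lambda im,x,y,w,h:cv2.matchTemplate(cv2.cvtColor(im[y-4:y+h+4,x-4:x+w+4].copy(),6),cv2.cvtColor(a[y:y+h,x:x+w].copy(),6),cv2.TM_CCOEFF_NORMED)
for nm,r in dict(block=(270,232,28,28),sphere=(388,92,26,32),jack=(198,312,28,30)).items():
    m=cv2.minMaxLoc(n(b,*r));print(nm,round(m[1],3),"shift",m[3][0]-4,m[3][1]-4)
print("home rear corners pred",proj(s,fix(th,[(-27,-30,72),(27,-30,72)])).round(1).tolist())
cv2.imwrite("pics/sc15.png",cv2.resize(b[150:250,250:370],None,fx=5,fy=5,interpolation=cv2.INTER_CUBIC))
```

```text
block 0.853 shift 0 0
sphere 0.998 shift 0 0
jack 0.936 shift 0 0
home rear corners pred [[300.2, 190.5], [313.2, 202.5]]
```

View pics/sc15.png

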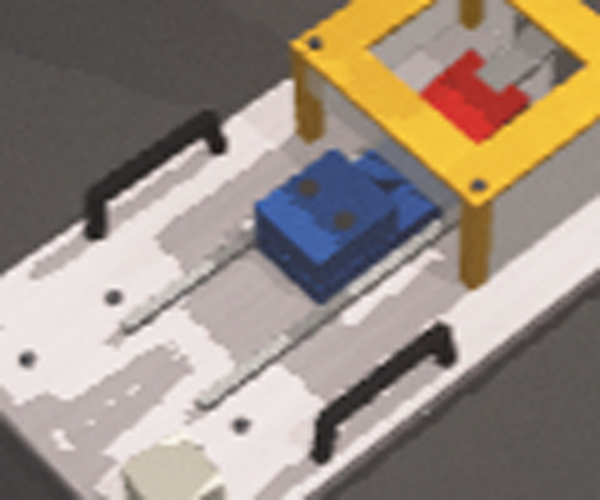

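The bracket's rear corners read (301,191) and (314,202), against a home prediction of (300,190.5) and (313,202.5). That is the same 1 px bias as in the first fit. The lever is down and the loose items have not shifted. Handing in.

```bash
python3 -c "
from cell import *
print(state()['t'],state()['force'],state()['qvel'].round(2));print(close_job())"
```

```text
13.8 [-0.36097638 -0.42294466 -0.79107015] [-0.01  0.05  0.04 -0.15  0.14  0.16 -0.05]
the job is handed in; nothing more can be done
None
```

I pushed the blue bracket home against the end stop with closed fingers. Then I pressed the red lever down through the window and lifted out clear. I handed the job in at 13.8 s.

**Last checks**
- **Bracket:** at the stop the push force rose to about 16 N with no further motion. The bracket's rear corners match the home position to about 1 px in all three cameras.
- **Lever:** the wrist force climbed from 32 to 49 N with only 0.3 mm of travel, so I took the lever as on its stop. The wrist image shows the paddle edge at row 218, where the predicted fully-down row is 219. At that scale a picture can't resolve the last few hundredths of a radian, so the force is the stronger evidence.
- **Loose items:** template matching shows no shift for the white block, the reference sphere or the brass jack. The block's match score was lower (0.85), probably because of changed shadows.
- **Guard:** the gripper body stayed about 41 mm above the frame at the lowest point of the press, judged from the pictures. The robot ended clear of everything, with near-zero force.

**One check disagreed:** the real fingertips sit about 40 mm above the reported TCP. Because of this my first push passed over the bracket without moving it. I measured the offset from the camera views and allowed for it in everything after. The bracket and lever contacts agreed with it to within a few mm: the lever reached its stop at a reported 39 mm, against the 33 mm I expected.

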